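# Hold the microscope stage's sprung clamp open against its stop

### The arm

A 6-joint arm with a two-finger parallel gripper is mounted at the origin on the work surface. World frame = base frame: x ahead of the robot, y to its left, z up, the work surface at z = 0. Lengths are in m, angles in rad, forces in N, time in s.
With the tool pointing down it reaches from about 0.15 to 0.775 m from the base axis. Payload 6.1 kg.
Tool frame: the origin (TCP) lies between the finger pads; the fingertips stand 14 mm ahead of it and the grasp point (between the pads) lies 5 mm behind it; z points along the fingers, y is the line along which they close (so a half turn about z gives the same grasp; the last joint's range is limited). The gripper opens to 85 mm and grips with 20 to 120 N. Pads are 22 mm wide; open, the fingers measure 114 mm over their backs; the gripper's body (76 mm by 85 mm) begins 54 mm behind the grasp point. The pads swing forward as they close: fully open they stand 13 mm farther back than shut.
Start: joints at [-1.122, 0.126, -0.04, 1.405, 0, 1.571], TCP at [0.228, -0.473, 0.245] pointing down, gripper open.
Joint ranges: [-2.72, 2.72], [-0.95, 1.95], [-1.27, 1.35], [-1.78, 2.02], [-1.46, 1.47], [-3.14, 3.14]. Speed limits (rad/s): [2.39, 2.39, 3.01, 3.14, 3.14, 3.14].

### API

Orientations are given as a unit quaternion [w, x, y, z].
In Python, from rig import ctrl, effector, optics, hand_in gives the robot as it stands. Calls block until the motion is done:
- ctrl.move_pose(position, orientation): joint-space move of the TCP to a pose.
- ctrl.line_to(position, rotation=None, rate=0.15, stop_force=None): straight line of the TCP; rotation=None keeps the orientation; rate is the mean speed in m/s. With stop_force (N) it stops when the force on the tool has changed by that much, and returns True; else False.
- ctrl.movej(angles): joint-space move.
- effector.set_gripper(opening): finger opening in m; the grip force is fixed at half the most; returns when the fingers have stopped.
- ctrl.wait(seconds).
- ctrl.solve_ik(position, orientation): joint angles nearest the present ones, or None.
- ctrl.get_state(): the state.
- optics.capture(name): name is "scene" or "top" or "wrist"; returns a dict with "image" (420x560x3 uint8, red, green, blue), "camera_matrix" (3x3 intrinsics, pixels), "R" (3x3) and "t" (3): a world point X has camera coordinates R X + t. Camera axes: x right, y down, z forward; pixel columns grow to the right and rows downward; lengths in m; the calibration is good to about 2 mm. The wrist camera is an equidistant fisheye: a pixel r from the principal point sees the ray r / f radians off the axis. A picture is of the moment at which its call begins. There is no depth.
A pose or a line that the arm cannot do raises ctrl.MotionError and nothing moves.
- hand_in(): hands the job in; it is judged then, once.
The state is a dict: "time": time; "joint_positions": joint angles; "dq": joint speeds; "joint_efforts": joint torques, N m; "tcp_pos": TCP position; "tool_rot": TCP orientation; "ft_force": force on the tool from outside, world axes, zero at the start; "moment": the same for the moment, N m; "opening": finger opening in m; "grip_force": force on a finger pad.
Only numpy, scipy, OpenCV 4.12 (cv2) and the standard library are available. Lean on these libraries where they do the work, as an engineer would, in place of code of your own. Each camera call takes 0.05 s, during which the arm holds its last target. There are 200 camera calls.

### The job

The multiwell plate on the microscope stage is gripped by a sprung clamp arm whose handle is an upright pin. Swing the arm away from the plate against its spring until you feel it come up against the rubber post of its adjustable stop, without forcing it (a few newtons beyond the spring is plenty), and leave the plate and the other things on the bench where they are. The program finishes while the gripper is still holding the arm there, pressed lightly but definitely against the post, so that a colleague can lift the plate out.

Things in the scene. Friction and masses are not known exactly. Their poses are not given: they have to be found in the camera images.
- stage: Black stage plate, 220 x 270 mm, fixed to the bench on feet, its flat top 50 mm above the bench. Origin at bench level under its middle; x points from the clamp's side across the multiwell plate, y along the long side. Aluminium rails 12 mm high stand beyond the multiwell plate's +x and +y sides.
- pivot (a point): On the stage's top, on the vertical axis about which the clamp arm swings and the stop is set, marked by a steel post with a dark cap, 25 mm high. The return spring pulls the pin back with 2.5 N when closed and 3.5 N more per radian of opening; against the stop the resistance at the pin rises by 3 to 4 N per mm.
- clamp_pin (a point): On the axis of the clamp arm's upright steel pin, 45 mm above the stage's top (95 mm above the bench), 100 mm from the pivot axis. The pin is round, 10 mm thick, from 18 to 60 mm above the stage's top; hold it near this point, from above. Everything else beside it is at most 20 mm above the stage's top. x points along the arm, away from the pivot.
- clamp: Steel clamp arm: a straight bar from the pivot to the pin, 12 mm wide, 8 to 18 mm above the stage's top, with a round end 16 mm thick under the pin that presses on the plate. Origin on the pivot axis at the stage's top, x along the bar to the pin. Closed, x points 1.29 rad counterclockwise (from above) of the stage's x; it opens counterclockwise.
- stop: Adjustable stop, fixed: a flat aluminium link 6 mm high on the stage, set round the pivot, with an upright grey rubber post (12 mm thick, 20 mm high) 80 mm from the pivot axis. Origin on that axis at the stage's top, x along the link to the post. The bar's side meets the post when the bar points 0.15 rad short of the link's x: 0.45 to 0.97 rad of opening.
- plate: White multiwell plate with 24 wells, 86 x 128 x 20 mm, 100 g, lying loose on the stage between the clamp and the rails. Origin at the centre of its underside.
- bottle: Bystander: small amber bottle with a black cap, 32 mm thick, 75 mm high. Origin under its centre.
- objective: Bystander: steel microscope objective standing on the bench, 32 mm thick, 48 mm high. Origin under its centre.
- slidebox: Bystander: grey slide box with a white lid, 92 x 72 x 36 mm. Origin under its centre.

How it is judged:
On the way, in this order (a step that is already met when the one before it is completed fails the run):
1. the clamp arm is swung clear of the plate (angle between the x axis of clamp and the y axis of stage, either way round below 0.15 rad).
2. the arm rests against the stop's post (contact force between clamp and stop above 1.5 N and contact force between the fingers and clamp above 1 N), for 0.3 s.
At the end, for the whole second after the job is handed in: The robot's fingers hold the clamp arm still against the stop's rubber post with 1.5 to 25 N between arm and post; the plate has stayed within 8 mm and the bottle, objective and slide box within 20 mm of where they were (all of step 2 and contact force between clamp and stop below 25 N and linear speed of clamp below 0.01 m/s and angular speed of clamp below 0.05 rad/s and distance of plate from where it was at the start of the episode below 0.008 m and distance of each of bottle, objective, slidebox from where it was at the start of the episode below 0.02 m); the arm keeps its last pose, push and grip.
It fails at once if the arm is forced against its stop with more than 40 N (contact force between clamp and stop above 40 N).
It fails at once if the plate is shoved out of its place (more than 15 mm) (distance of plate from where it was at the start of the episode above 0.015 m).
It fails at once if a bystander is knocked away (more than 30 mm) (distance of any of bottle, objective, slidebox from where it was at the start of the episode above 0.03 m).
It also fails if it takes over 38 s, if anything falls off the work surface, if the arm or the gripper's body presses on something with over 40 N, if the wrist force passes 120 N, or if a joint passes its speed limit or range.

## Working session

There is one attempt and no reset: what is moved stays moved. The work goes in short steps, each a Python script; the robot and the scene stay as the last script left them, time stands still between calls to the robot, and variables do not carry over. Pictures are saved under pics/ and viewed, at most 10 in all, crops included, and the job is handed in when it is done.

```bash
mkdir -p pics; ls; python3 - <<'E'
from rig import ctrl, optics
import cv2, numpy as np
for n in ("scene","top","wrist"):
    c=optics.capture(n); np.savez(f"pics/{n}0.npz",**c)
    cv2.imwrite(f"pics/{n}0.png",c["image"][:,:,::-1])
    print(n,c["camera_matrix"].tolist(),(-c["R"].T@c["t"]).round(3))
print(ctrl.get_state())
E
```

```text
pics
scene [[435.32780624973975, 0.0, 280.7683059000477], [0.0, 435.32780624973975, 212.15313789846303], [0.0, 0.0, 1.0]] [ 1.004 -0.526  0.966]
top [[442.6109225537989, 0.0, 274.3199821528139], [0.0, 442.6109225537989, 213.66111596080157], [0.0, 0.0, 1.0]] [0.346 0.014 1.082]
wrist [[325.19226210127806, 0.0, 276.4162338106816], [0.0, 325.19226210127806, 214.71084305256085], [0.0, 0.0, 1.0]] [ 0.303 -0.436  0.373]
{'time': 0.15, 'joint_positions': array([-1.12201983e+00,  1.26246095e-01, -4.03870694e-02,  1.40540454e+00,
       -6.00310410e-06,  1.57081205e+00]), 'dq': array([ 0.00069881, -0.00171907,  0.00222036, -0.00053203, -0.00014487,
       -0.00022341]), 'joint_efforts': array([ 4.53510620e-04, -4.36279178e+01,  3.53147149e+01,  1.36729210e-02,
        4.05213211e-05, -2.06620406e-06]), 'tcp_pos': array([ 0.22764348, -0.47273761,  0.24469985]), 'tool_rot': array([-6.04457660e-04,  9.74931971e-01,  2.22502282e-01, -1.41040114e-04]), 'ft_force': array([-0.74605147,  0.73803605,  0.07081511]), 'moment': array([-0.04212621,  0.02075536,  0.01862673]), 'grip_force': 0.0, 'opening': 0.08553995699281407}
```

View pics/top0.png

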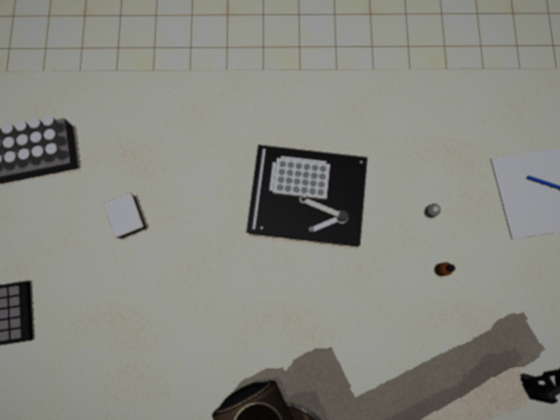

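View pics/scene0.png

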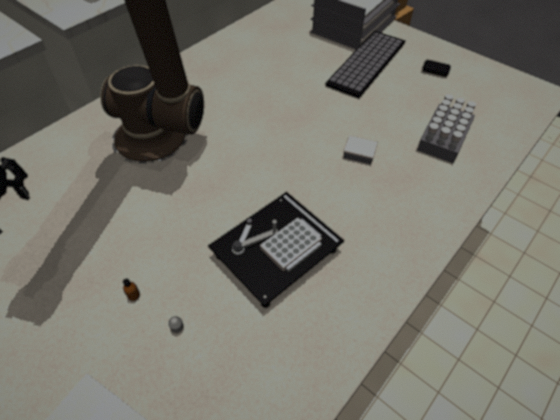

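The top view shows the black stage around (307,195), with the pivot cap near (342,216), the pin near (303,200) and the stop post near (312,229). The bottle is at (445,269), the objective at (432,210) and the slide box at (124,214). The scene view shows the pivot near (238,247), the pin near (275,225) and the post near (249,222). I'll enlarge both.

```bash
python3 - <<'E'
import cv2, numpy as np
a=cv2.imread("pics/top0.png")[140:250,240:375]; b=cv2.imread("pics/scene0.png")[185:310,200:350]
f=lambda i,s:cv2.convertScaleAbs(cv2.resize(i,None,fx=s,fy=s,interpolation=cv2.INTER_CUBIC),alpha=1.3,beta=20)
a=f(a,3);a=cv2.resize(cv2.imread("pics/top0.png")[140:250,240:373],(399,330),interpolation=cv2.INTER_CUBIC)
b=cv2.resize(cv2.imread("pics/scene0.png")[185:295,205:338],(399,330),interpolation=cv2.INTER_CUBIC)
cv2.imwrite("pics/crop1.png",np.hstack([a,b]))
E
```

```text
(no output)
```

View pics/crop1.png

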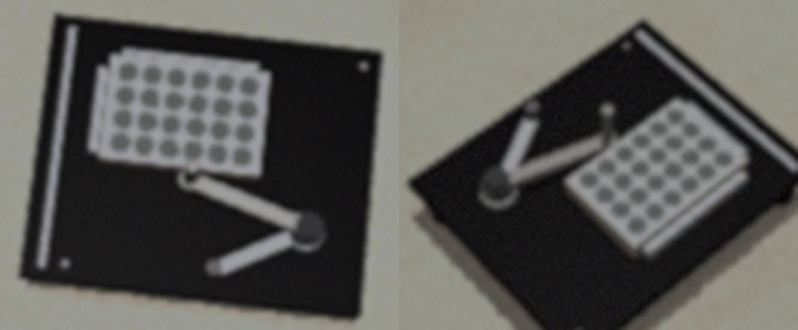

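The crop shows these points in full-image pixels:

| Point | Top | Scene |
|---|---|---|
| Cap | (343,215.3) | (237.3,245) |
| Pin top | (302.3,198.3) | (274.3,220.7) |
| Post top | (311,229) | (249.3,220) |

I'll triangulate them, then take two wrist pictures from above.

```bash
cat > h.py <<'E'
import numpy as np, cv2
def ray(c,p,fish=False):
    K=c["camera_matrix"]; d=np.array([(p[0]-K[0,2])/K[0,0],(p[1]-K[1,2])/K[1,1]])
    if fish:
        r=np.linalg.norm(d); v=np.r_[d*np.sin(r)/max(r,1e-9),np.cos(r)]
    else: v=np.r_[d,1]
    v=c["R"].T@v; return -c["R"].T@c["t"], v/np.linalg.norm(v)
def tri(rays):
    A=sum(np.eye(3)-np.outer(v,v) for o,v in rays); b=sum((np.eye(3)-np.outer(v,v))@o for o,v in rays)
    X=np.linalg.solve(A,b); return X,[np.linalg.norm(np.cross(X-o,v)) for o,v in rays]
def atz(c,p,z,fish=False):
    o,v=ray(c,p,fish); return o+v*(z-o[2])/v[2]
def proj(c,X,fish=False):
    x=c["R"]@X+c["t"]; K=c["camera_matrix"]
    if fish:
        r=np.hypot(x[0],x[1]); th=np.arctan2(r,x[2]); return K[:2,2]+K[0,0]*th*x[:2]/r
    return (K@x)[:2]/x[2]
def down(yaw):  # tool y axis (closing line) direction yaw in world; z down
    from scipy.spatial.transform import Rotation as R
    y=np.array([np.cos(yaw),np.sin(yaw),0]); z=np.array([0,0,-1.])
    return R.from_matrix(np.c_[np.cross(y,z),y,z]).as_quat(scalar_first=True)
E
python3 - <<'E'
from h import *
T=np.load("pics/top0.npz");S=np.load("pics/scene0.npz")
P={}
for n,a,b,z in (("cap",(343,215.3),(237.3,245),.075),("pin",(302.3,198.3),(274.3,220.7),.11),("post",(311,229),(249.3,220),.07)):
    X,e=tri([ray(T,a),ray(S,b)]); P[n]=X
    print(n,X.round(4),np.round(e,4),atz(T,a,z).round(4),atz(S,b,z).round(4))
for n in("pin","post"):
    d=(P[n]-P["cap"])[:2]; print(n,np.hypot(*d),np.arctan2(d[1],d[0]))
# stage edge corners in top, crop1 px
for p in ((57,14),(382,53),(358,318),(21,280)): print(atz(T,(240+p[0]/3,140+p[1]/3),.05).round(3))
for n,p in (("bottle",(445,269)),("obj",(432,210)),("box",(124,214))): print(n,atz(T,p,.05).round(3))
E
```

```text
cap [ 0.5431 -0.1469  0.0757] [0.0005 0.0005] [ 0.5429 -0.1474  0.075 ] [ 0.543  -0.1462  0.075 ]
pin [ 0.5773 -0.0503  0.1073] [0.0016 0.0016] [ 0.5756 -0.0513  0.11  ] [ 0.5796 -0.0506  0.11  ]
post [ 0.5118 -0.0718  0.0744] [0.0009 0.0009] [ 0.5119 -0.0729  0.07  ] [ 0.5099 -0.0689  0.07  ]
pin 0.10243948148311034 1.2298295335954668
post 0.08131719851103013 1.965558866284191
[0.726 0.049 0.05 ]
[ 0.691 -0.216  0.05 ]
[ 0.474 -0.187  0.05 ]
[0.506 0.077 0.05 ]
bottle [ 0.42  -0.384  0.05 ]
obj [ 0.56  -0.364  0.05 ]
box [0.554 0.369 0.05 ]
```

The heights come out at 0.076, 0.107 and 0.074, against 0.075, 0.110 and 0.070 expected. The radii are 102 and 81 mm, against 100 and 80. The stage yaw is about -0.13. The closed angle should then be about 1.16, but I measure 1.23, so the pin needs refining with wrist views from close by.

```bash
python3 - <<'E'
from h import *
from rig import ctrl, optics
u=np.array([np.cos(1.19),np.sin(1.19)]); q=down(1.19-np.pi/2)
pin=np.array([.579,-.052])
ims=[]
for i,(off,z) in enumerate(((-.085,.24),(-.03,.24))):
    p=np.r_[pin+u*off,z]
    (ctrl.move_pose if i==0 else ctrl.line_to)(p,q); ctrl.wait(.3)
    c=optics.capture("wrist"); np.savez(f"pics/w{i+1}.npz",**c)
    print(-c["R"].T@c["t"],c["R"][2],proj(c,np.r_[pin,.11],True),proj(c,np.array([.543,-.147,.075]),True))
    ims.append(c["image"][:,:,::-1])
a=[cv2.resize(im,(800,600)) for im in ims]
cv2.imwrite("pics/w1.png",a[0]);cv2.imwrite("pics/w2.png",a[1])
s=ctrl.get_state(); print(s["time"],s["joint_positions"].round(2),s["tcp_pos"],s["ft_force"])
E
```

```text
[ 0.57775137 -0.05287192  0.36853824] [-0.12019844 -0.30325696 -0.9452976 ] [276.96396208 105.05074456] [278.90347464 213.72178025]
[ 0.59815509 -0.00180425  0.36856807] [-0.12014102 -0.30334158 -0.94527775] [277.0458376  173.24605261] [278.81051606 264.85712442]
3.075 [-0.14  0.22  0.06  1.41 -0.    1.81] [ 0.56766801 -0.08040062  0.24007977] [ 0.35222548 -0.94462052 -0.62923013]
```

View pics/w1.png

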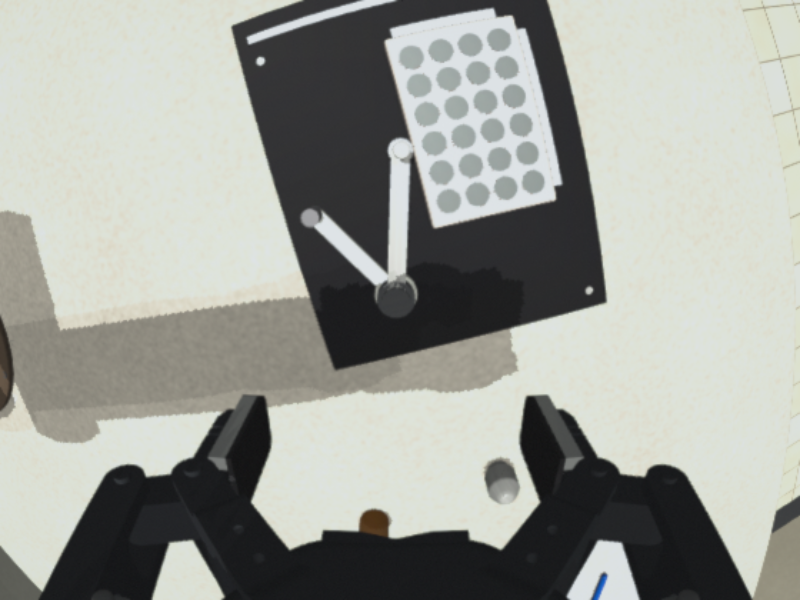

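View pics/w2.png

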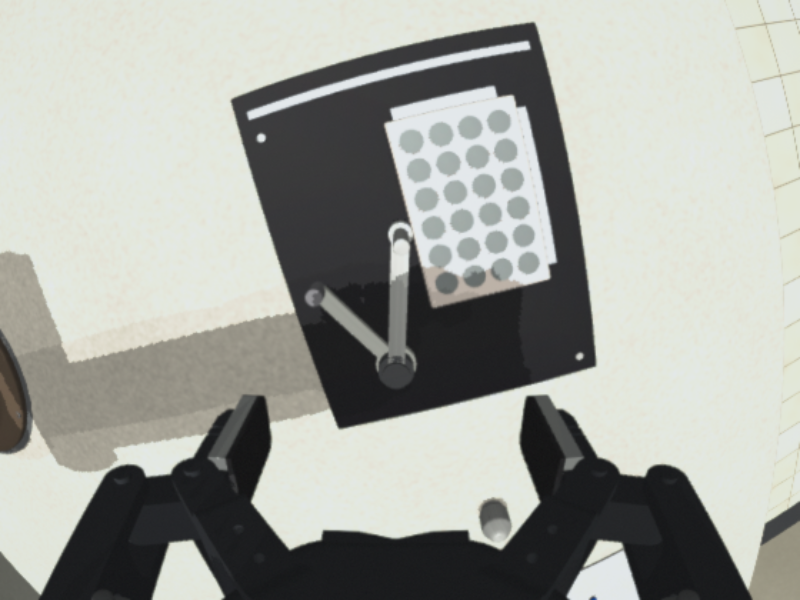

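The pin top is at (400,149) in w1 and (402,243) in w2, both in the 800 px pictures. The cap is at (396,297) and (396,373), and the post top at (311,217) and (315,297). The plate lies just right of the pin in these views, the post to its left. I'll combine all four views.

```bash
python3 - <<'E'
from h import *
T=np.load("pics/top0.npz");S=np.load("pics/scene0.npz");A=np.load("pics/w1.npz");B=np.load("pics/w2.npz")
P={}
for n,a,b,c,d,z in (("cap",(343,215.3),(237.3,245),(396,297),(396,373),.075),("pin",(302.3,198.3),(274.3,220.7),(400,149),(402,243),.11),("post",(311,229),(249.3,220),(311,217),(315,297),.07)):
    c=np.array(c)*.7;d=np.array(d)*.7
    r=[ray(A,c,1),ray(B,d,1),ray(T,a),ray(S,b)]
    X,e=tri(r); P[n]=X
    print(n,X.round(4),np.round(e,4),tri(r[:2])[0].round(4),atz(A,c,z,1).round(4),atz(B,d,z,1).round(4))
for n in("pin","post"):
    d=(P[n]-P["cap"])[:2]; print(n,np.hypot(*d),np.arctan2(d[1],d[0]))
E
```

```text
cap [ 0.5426 -0.1448  0.0717] [0.0027 0.0008 0.0032 0.0012] [ 0.5446 -0.1386  0.0829] [ 0.5437 -0.141   0.075 ] [ 0.5431 -0.1424  0.075 ]
pin [ 0.58   -0.0513  0.1082] [0.0018 0.0031 0.0039 0.0018] [ 0.5821 -0.0525  0.1003] [ 0.5814 -0.0523  0.11  ] [ 0.5832 -0.0509  0.11  ]
post [ 0.5122 -0.071   0.0728] [0.0006 0.0012 0.0018 0.0009] [ 0.512  -0.0709  0.0693] [ 0.5121 -0.0709  0.07  ] [ 0.5123 -0.0708  0.07  ]
pin 0.10066281263986099 1.1903919133347336
post 0.07976506755467844 1.9618519824250265
```

The combined fit puts the pin at (0.581,-0.052) with its top at z≈0.108. The pivot is at (0.543,-0.144), the radius is 100.7 mm and the bar angle 1.19. The post is at 79.8 mm and 1.96, so contact should come at about 1.81. That all matches the description. I'll descend over the pin 2 mm to the opening side, with the fingers closing along the tangent.

```bash
python3 - <<'E'
from h import *
from rig import ctrl, optics, effector
th=1.187; u=np.array([np.cos(th),np.sin(th)]); t=np.array([-u[1],u[0]]); q=down(th-np.pi/2)
p=np.array([.581,-.052])+.002*t
effector.set_gripper(.05)
ctrl.line_to(np.r_[p,.15],q)
print(ctrl.line_to(np.r_[p,.093],q,rate=.06,stop_force=6))
ctrl.wait(.2)
c=optics.capture("wrist"); cv2.imwrite("pics/w3.png",c["image"][:,:,::-1])
s=ctrl.get_state(); print(s["time"],s["tcp_pos"],s["ft_force"],s["opening"])
E
```

```text
False
5.65 [ 0.57933414 -0.0512738   0.09336716] [-0.17762065  0.99206342  0.46862214] 0.04979147008080486
```

View pics/w3.png

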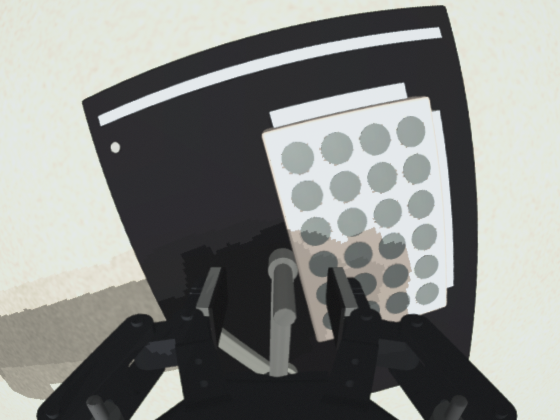

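The pin stands between the pads, with its top near (284,314) and its base near (282,262). The pads' inner faces are at about x=218 and x=332, so the pin sits slightly on the plate side of centre, as intended. I'll check the radial centring numerically and then close.

```bash
python3 - <<'E'
from h import *
from rig import ctrl, optics, effector
c=optics.capture("wrist"); s=ctrl.get_state(); th=1.187
u=np.array([np.cos(th),np.sin(th)]); t=np.array([-u[1],u[0]])
d=(atz(c,(284,314),.11,1)-s["tcp_pos"])[:2]; print("pin rel TCP: radial %.4f tangential %.4f"%(d@u,d@t))
if abs(d@u)<.006 and -.006<d@t<.001:
    effector.set_gripper(0.0); ctrl.wait(.3)
    s=ctrl.get_state(); print(s["time"],s["tcp_pos"],s["ft_force"],s["opening"],s["grip_force"])
E
```

```text
pin rel TCP: radial 0.0015 tangential -0.0024
6.4583 [ 0.57953393 -0.05123512  0.09325779] [3.56028177 0.29533197 0.79177945] 0.008230835757503357 58.49255919456482
```

Gripped: 58 N on the pads, and about 3.7 N of spring pull-back. Next I'll swing along the arc, turning the gripper with the arm, up to about 0.1 rad short of the expected contact.

```bash
cat > swing.py <<'E'
from h import *
from rig import ctrl, optics, effector
PIV=np.array([.5428,-.1443]); 
def force(n=6):
    F=[]
    for _ in range(n): ctrl.wait(.03); F.append(ctrl.get_state()["ft_force"])
    return np.mean(F,0)
def go(th,r,z,rate):
    u=np.array([np.cos(th),np.sin(th)])
    ctrl.line_to(np.r_[PIV+r*u,z],down(th-np.pi/2),rate=rate)
def tr(F,th):
    u=np.array([np.cos(th),np.sin(th)]); return F[:2]@np.array([u[1],-u[0]]), F[:2]@u   # pull-back, radial outward
E
python3 - <<'E'
from swing import *
s=ctrl.get_state(); d=s["tcp_pos"][:2]-PIV; r=np.hypot(*d); th=np.arctan2(d[1],d[0]); z=.0932
print(r,th,tr(force(),th))
for k,a in enumerate(np.linspace(th,1.70,14)[1:]):
    go(a,r,z,.04); F=tr(force(2),a); 
    print(round(a,3),np.round(F,2))
    if F[0]>9 or abs(F[1])>15: break
s=ctrl.get_state(); print(s["time"],s["opening"],s["grip_force"],s["tcp_pos"],PIV+r*np.array([np.cos(a),np.sin(a)]))
E
```

```text
0.1000522530324724 1.1948559159102576 (np.float64(3.38212327215371), np.float64(1.6075087326778854))
1.234 [2.78 1.86]
1.273 [1.34 1.02]
1.311 [1.34 1.46]
1.35 [1.59 2.  ]
1.389 [2.23 1.84]
1.428 [2.56 2.5 ]
1.467 [2.36 3.09]
1.506 [2.37 2.89]
1.545 [3.58 3.62]
1.583 [2.99 3.85]
1.622 [3.09 4.44]
1.661 [3.47 3.84]
1.7 [3.89 4.25]
10.775 0.008006339802043218 58.73988389968872 [ 0.53008548 -0.04486016  0.09322469] [ 0.52990882 -0.0450817 ]
```

The force follows the spring law, with no contact yet. Now I'll go on in 0.6 mm steps until the force climbs clearly above the spring.

```bash
python3 - <<'E'
from swing import *
th=1.70; r=.10005; z=.0932; L=[]
while th<2.02:
    th+=.006; go(th,r,z,.01); F=tr(force(5),th); L.append((th,*F))
    base=4.0+3.5*(th-1.70)
    if F[0]-base>6 : break
print(np.round(L,3)[-22:]); s=ctrl.get_state(); print(s["time"],s["opening"],s["grip_force"],s["tcp_pos"])
c=optics.capture("wrist"); cv2.imwrite("pics/w4.png",c["image"][:,:,::-1])
E
```

```text
[[ 1.724  4.395  4.541]
 [ 1.73   4.111  4.464]
 [ 1.736  4.389  4.304]
 [ 1.742  4.304  4.171]
 [ 1.748  4.112  4.472]
 [ 1.754  3.722  4.225]
 [ 1.76   3.896  4.116]
 [ 1.766  4.321  4.188]
 [ 1.772  4.21   4.725]
 [ 1.778  4.397  4.231]
 [ 1.784  4.107  4.437]
 [ 1.79   3.892  3.909]
 [ 1.796  3.972  4.078]
 [ 1.802  4.376  4.348]
 [ 1.808  4.232  3.952]
 [ 1.814  4.957  4.344]
 [ 1.82   4.442  4.088]
 [ 1.826  4.716  4.181]
 [ 1.832  5.718  4.429]
 [ 1.838  7.738  4.178]
 [ 1.844  9.58   4.199]
 [ 1.85  11.381  4.412]]
21.1917 0.008034591979076534 58.42267334461212 [ 0.51728455 -0.04728545  0.0932911 ]
```

View pics/w4.png

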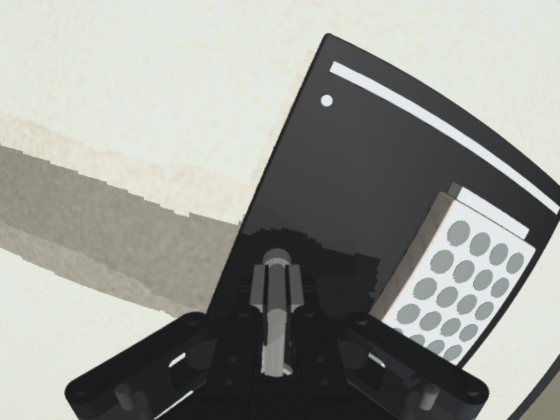

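From 1.832 rad the force rises by about 3.1 N/mm, as the stop should, at the expected angle. It is now about 6.6 N above the spring, or roughly 8 N at the post. The picture shows the pin held between the pads at about (276,290) and the plate clear and still against its rails. I'll check that it is steady and hand in.

```bash
python3 - <<'E'
from swing import *
from rig import hand_in
ctrl.wait(.6); F=tr(force(),1.85); s=ctrl.get_state(); print(F,s["grip_force"],abs(s["dq"]).max(),s["time"])
if 8<F[0]<15: print(hand_in())
E
```

```text
(np.float64(11.176998129138505), np.float64(4.068848842839012)) 58.42373192310333 0.001473010086316174 22.0417
the job is handed in; nothing more can be done
None
```

The job is handed in: the gripper is holding the clamp arm steady against the rubber post with an estimated 8 N, the plate was clear and still in place in the last picture, and the robot passed well clear of the bottle, objective and slide box; I have not seen the judge's result.

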